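# Lay out the pH calibration station

### The arm

A 7-joint arm with a two-finger parallel gripper is mounted at the origin on the work surface. World frame = base frame: x ahead of the robot, y to its left, z up, the work surface at z = 0. Lengths are in mm, angles in rad, forces in N, time in s.
With the tool pointing down it reaches from about 400 to 875 mm from the base axis. Payload 4.4 kg.
Tool frame: the origin (TCP) lies at the very end of the fingers, on their centre line; the grasp point (between the pads) lies 19 mm behind it; y points along the fingers, x is the direction in which the jaws open and shut, and the axes are right-handed (so a half turn about y gives the same grasp; the last joint's range is limited). The gripper opens to 85 mm and grips with 20 to 120 N. Pads are 22 mm wide; open, the fingers measure 114 mm over their backs; the gripper's body (76 mm by 85 mm) begins 54 mm behind the grasp point. The pads swing forward as they close: fully open they stand 13 mm farther back than shut.
Start: joints at [-1.366, 0.628, 0.038, 1.517, -0.027, 0.996, -0.02], TCP at [173.852, 626.333, 231.313] pointing down, gripper open.
Joint ranges: [-3.06, 3.06], [-0.37, 2.12], [-1.25, 1.32], [0.18, 2.47], [-1.1, 4.24], [0.23, 1.98], [-2.94, 2.94]. Speed limits (rad/s): [2.57, 2.57, 3.14, 3.14, 3.14, 3.14, 3.14].

### API

Orientations are given as [roll, pitch, yaw] about the fixed x, y, z axes, in that order (R = Rz(yaw) Ry(pitch) Rx(roll)).
In Python, from cell import readout, eyes, finish_job gives the robot as it stands. The module is installed in compiled form; this text tells all that it offers.
- The arm moves only by the tool apply_moves, never from a script. Its argument "commands" is a list that holds one entry, the list of rows, each a list of 6 numbers: the shift along the tool's x, y, z in units of 0.04 m (1.0 is 0.04 m), then the turn, a rotation vector about the tool's x, y, z in units of 5 degrees (1.0 is 5 degrees). A call has 1 to 8 rows; each row shifts and turns the pose as measured when the row begins, along the tool's axes as they then stand; what a row does not reach is not made up. A row lasts 1/12 s, in which the tool goes at most 41.7 mm and 7.16 degrees, less where a joint would pass 70% of its speed; a pose out of reach is approached as far as the arm can. A call with a number of a shift or a turn outside -1 to 1 is refused whole. A call with a gripper value outside its range is refused whole. "claw" is the finger opening in mm, from 0 to 85.4, set as the call begins (left out, the last holds). The fingers move at their own pace and stop on an object; the grip force is fixed at half the most. Time passes only in rows, so rows that do not move let the fingers close. It gives the time, the measured TCP pose, the force and the opening at its end, in the units of the state.
- readout.read_state(): the state, without advancing time (a new reading comes with each control period).
- eyes.get_image(name): name is "scene" or "top" or "wrist"; returns a dict with "image" (384x512x3 uint8, red, green, blue), "mtx" (3x3 intrinsics, pixels), "rvec" (rotation vector, rad) and "tvec" (3), from world to camera coordinates, as OpenCV has them. Camera axes: x right, y down, z forward; pixel columns grow to the right and rows downward; lengths in mm; the calibration is good to about 2 mm. A picture is of the moment at which its call begins. There is no depth.
- finish_job(): hands the job in, once; it reports no verdict.
The state is a dict: "clock": time; "qpos": joint angles; "qd": joint speeds; "tau": joint torques, N m; "eef_pos": TCP position; "tool_rot": TCP orientation; "force": force on the tool from outside, world axes, zero at the start; "torque": the same for the moment, N m; "width": finger opening in mm.
Only numpy, scipy, OpenCV 4.12 (cv2) and the standard library are available. Lean on these libraries where they do the work, as an engineer would, in place of code of your own. Each camera call takes 0.05 s, during which the arm holds its last target. There are 200 camera calls.

### The job

Lay out the bench for calibrating the pH meter. On the teal mat, stand the red-capped buffer jar in the middle of the white tile, the blue-capped jar in the middle of the black tile, and the yellow-capped jar between them, halfway, in the middle of the mat; stand the empty glass beaker in the middle of the round plate of the magnetic stirrer and lay the orange cover centred on top of the beaker, knob up. Set everything down gently without dropping it, and leave the green-capped jar where it stands.

Things in the scene. Friction and masses are not known exactly. Their poses are not given: they have to be found in the camera images.
- jar_red: loose screw-top jar, white body and red cap, 44 mm diameter, 62 mm high, about 90 g; origin at the centre of its underside, z up; starts standing on the bench (z = 0)
- jar_yellow: loose screw-top jar, white body and yellow cap, 44 mm diameter, 62 mm high, about 90 g; origin at the centre of its underside, z up; starts standing on the bench (z = 0)
- jar_blue: loose screw-top jar, white body and blue cap, 44 mm diameter, 62 mm high, about 90 g; origin at the centre of its underside, z up; starts standing on the bench (z = 0)
- jar_green: bystander that must not be disturbed: same jar with a green cap, 44 mm diameter, 62 mm high; origin at the centre of its underside
- beaker: loose clear glass beaker, open at the top, straight-sided, 54 mm outside diameter, 70 mm high, wall 3 mm, with two small white paper patches on its side, about 80 g; origin at the centre of its underside, z up; starts upright on the bench
- cover: loose beaker cover: flat orange disc, 72 mm diameter and 5 mm thick, with a black cylindrical knob in its middle, 18 mm diameter, rising 31 mm above the disc (36 mm in all), about 60 g; origin at the centre of the disc's underside, z up; starts lying flat on the bench, knob up
- tile_white: fixed white ceramic tile lying on the mat, 70 x 70 mm, 6 mm thick; origin at the centre of its underside, its top lies 9 mm above the bench; it lies 105 mm from the mat's centre along the mat's long axis, at either end
- tile_black: fixed black tile lying on the mat, 70 x 70 mm, 6 mm thick; origin at the centre of its underside, its top lies 9 mm above the bench; it lies 105 mm from the mat's centre, at the end opposite the white tile
- mat: fixed thin teal mat on the bench, 100 mm (its x) by 310 mm (its y, roughly left-right as seen from the robot), 3 mm thick; origin at the centre of its underside, which is midway between the two tiles
- stirrer: fixed magnetic stirrer, white housing 120 x 120 mm with a dark grey round metal plate of 100 mm diameter centred on top, a black knob on its front face; the plate's upper face lies 40 mm above the bench; origin at the centre of its underside, straight below the plate's centre. It stands at the left or the right of the mat; a grey balance with a square pan stands on the other side

How it is judged (in metres and radians):
At the end, for the whole second after the job is handed in: Upright and at rest: red jar on the white tile and blue jar on the black tile, within 12 mm of centre; yellow jar on the mat within 15 mm of its centre; beaker on the stirrer plate within 12 mm of centre; cover flat on the rim, knob up, within 10 mm of the beaker axis; tilts under 0.1 rad (horizontal distance between jar_red and tile_white below 0.012 m and height (world z) of jar_red between 0.006 and 0.013 m and angle between each of jar_red, jar_blue, jar_yellow, beaker, cover's own z axis and vertical below 0.1 rad and horizontal distance between jar_blue and tile_black below 0.012 m and height (world z) of jar_blue between 0.006 and 0.013 m and horizontal distance between jar_yellow and mat below 0.015 m and height (world z) of jar_yellow between 0.0005 and 0.007 m and horizontal distance between beaker and stirrer below 0.012 m and height (world z) of beaker between 0.036 and 0.044 m and horizontal distance between cover and beaker below 0.01 m and z of cover in the frame of beaker between 0.066 and 0.074 m and linear speed of each of jar_red, jar_yellow, jar_blue, beaker, cover below 0.02 m/s and angular speed of each of jar_red, jar_yellow, jar_blue, beaker, cover below 0.2 rad/s); the robot touches nothing.
It fails at once if the green-capped jar is moved by more than 15 mm (distance of jar_green from where it was at the start of the episode above 0.015 m).
It fails at once if a jar, the beaker or the cover is dropped or knocked away (faster than 0.5 m/s while not held) ((linear speed of jar_red above 0.5 m/s and contact force between jar_red and the fingers below 0.05 N) or (linear speed of jar_yellow above 0.5 m/s and contact force between jar_yellow and the fingers below 0.05 N) or (linear speed of jar_blue above 0.5 m/s and contact force between jar_blue and the fingers below 0.05 N) or (linear speed of beaker above 0.5 m/s and contact force between beaker and the fingers below 0.05 N) or (linear speed of cover above 0.5 m/s and contact force between cover and the fingers below 0.05 N)).
It also fails if it takes over 134 s, if anything falls off the work surface, if the arm or the gripper's body presses on something with over 40 N, if the wrist force passes 120 N, or if a joint passes its speed limit or range.

## Working session

There is one attempt and no reset: what is moved stays moved. The work goes in short steps, Python scripts to look and compute and a tool call to move; the robot and the scene stay as the last step left them, time stands still between calls to the robot, and variables do not carry over. Pictures are saved under pics/ and viewed, about 12 in all and at most 16, crops included, and the job is handed in when it is done.

Besides the shell and the picture viewer there is one more tool, called after "Emit:" as name(argument=value, ...) on one line, values as JSON. apply_moves: Moves the arm, as the interface text tells. Shifts and turns lie within -1 to 1; 1 stands for 0.04 m of shift or 5 degrees of turn. Its arguments: {"type":"object","properties":{"commands":{"type":"array"},"claw":{"type":"number"}},"required":["commands"]}

```bash
mkdir -p pics
cat > h.py <<'E'
import numpy as np, cv2
from cell import readout, eyes
def grab(n,f=None):
    d=eyes.get_image(n)
    if f: cv2.imwrite('pics/'+f,d['image'][:,:,::-1])
    return d
def ray(d,uv,z):
    R=cv2.Rodrigues(np.array(d['rvec'],float))[0];t=np.array(d['tvec'],float).ravel()
    c=-R.T@t; v=R.T@np.linalg.inv(np.array(d['mtx']))@np.array([uv[0],uv[1],1.])
    return c+v*(z-c[2])/v[2]
def proj(d,P):
    return cv2.projectPoints(np.array(P,float).reshape(-1,3),np.array(d['rvec'],float),np.array(d['tvec'],float),np.array(d['mtx'],float),None)[0].reshape(-1,2)
def blobs(d,lo,hi,amin=40):
    hsv=cv2.cvtColor(d['image'],cv2.COLOR_RGB2HSV)
    m=cv2.inRange(hsv,np.array(lo),np.array(hi))
    n,_,s,c=cv2.connectedComponentsWithStats(m)
    return [(c[i].round(1),s[i].tolist()) for i in range(1,n) if s[i][4]>=amin]
E
python3 - <<'E'
from h import *
s=readout.read_state();print(s)
for n in('top','scene','wrist'):
    d=grab(n,n+'0.png');R=cv2.Rodrigues(np.array(d['rvec'],float))[0];print(n,(-R.T@np.array(d['tvec']).ravel()).round(),R[2].round(2),d['mtx'][0][0])
a=cv2.imread('pics/top0.png');cv2.imwrite('pics/t1.png',cv2.resize(a,(800,600)))
E
```

```text
{'clock': 0.0, 'qpos': array([-1.36581589,  0.6293814 ,  0.03844967,  1.51839746, -0.02701257,
        0.99629045, -0.01999256]), 'qd': array([-0.00018694, -0.00062907, -0.00110907,  0.00034032, -0.00085472,
        0.00036717, -0.00026387]), 'tau': array([-1.61777907e-04, -5.63410842e+01,  1.22618929e+00, -1.93442005e+01,
        1.09494198e-02,  1.07235930e-02, -3.86117080e-06]), 'eef_pos': array([173.66624119, 625.70351251, 230.35695287]), 'tool_rot': array([-1.57081864,  0.0019583 ,  1.30000956]), 'force': array([ 0.23386264,  0.18084133, -0.05230801]), 'torque': array([-0.04208751,  0.03070038,  0.01823398]), 'width': 85.55142767006973}
top [ 436.  -27. 1383.] [ 0.08  0.02 -1.  ] 496.1115830591865
scene [1366.  165.  665.] [-0.79 -0.15 -0.59] 370.6766779329565
wrist [109. 644. 374.] [ 0.25 -0.07 -0.97] 319.00546215880166
```

View pics/top0.png

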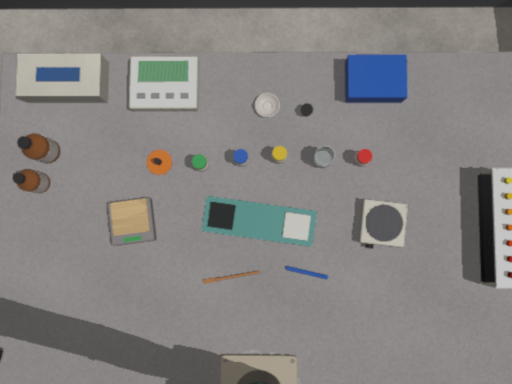

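View pics/scene0.png

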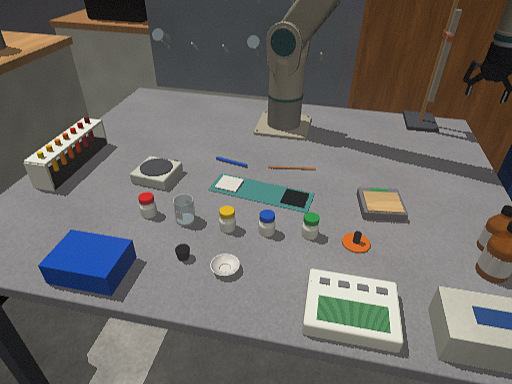

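Top view: cover (159,162), green (199,162), blue (240,157), yellow (280,154), beaker (323,157), red (364,157), mat with black tile (221,215) and white tile (297,226), stirrer plate (384,223).

```bash
cat > loc.py <<'E'
from h import *
C={'red':((0,150,90),(5,255,255),62),'red2':((174,150,90),(180,255,255),62),'yellow':((21,150,90),(30,255,255),62),'blue':((105,150,70),(120,255,255),62),'green':((55,130,50),(75,255,255),62),'cover':((6,180,120),(14,255,255),5)}
def loc(n):
    d=grab(n)
    for k,(lo,hi,z) in C.items():
        for c,s in blobs(d,lo,hi,60 if n!='wrist' else 300):
            if s[4]<1500 or n=='wrist':
                # cap / disc centre from bounding box and centroid
                print(n,k,c,s,ray(d,c,z).round(1)[:2])
    return d
E
python3 - <<'E'
from loc import *
d=loc('top')
hsv=cv2.cvtColor(d['image'],cv2.COLOR_RGB2HSV)
m=cv2.inRange(hsv,(80,80,40),(98,255,255));m=cv2.morphologyEx(m,cv2.MORPH_CLOSE,np.ones((3,3)))
c=max(cv2.findContours(m,0,2)[0],key=cv2.contourArea);r=cv2.minAreaRect(c)
b=[ray(d,p,3)[:2] for p in cv2.boxPoints(r)];print('mat',ray(d,r[0],3),np.round(b),[np.linalg.norm(b[i]-b[i-1]) for i in range(4)])
g=cv2.cvtColor(d['image'],cv2.COLOR_RGB2GRAY)
x=np.zeros_like(m);cv2.drawContours(x,[cv2.boxPoints(r).astype(int)],0,255,-1)
x=cv2.erode(x,np.ones((5,5)))
for nm,mm in(('white',(g>180)&(x>0)),('black',(g<45)&(x>0))):
    cc=max(cv2.findContours(mm.astype(np.uint8),0,2)[0],key=cv2.contourArea);q=cv2.minAreaRect(cc);print(nm,q,ray(d,q[0],9))
roi=np.zeros_like(g);roi[195:250,360:410]=1
mm=((g<90)&(roi>0)).astype(np.uint8);mm=cv2.morphologyEx(mm,cv2.MORPH_OPEN,np.ones((7,7)))
cc=max(cv2.findContours(mm,0,2)[0],key=cv2.contourArea);q=cv2.fitEllipse(cc);print('plate',q,ray(d,q[0],40))
roi=d['image'][140:175,305:345];cv2.imwrite('pics/bk.png',cv2.resize(roi[:,:,::-1],None,fx=12,fy=12,interpolation=2))
E
```

```text
top red [364.3 155.8] [358, 149, 14, 14, 153] [ 639.7 -282. ]
top yellow [278.9 152.8] [273, 146, 13, 14, 148] [647.3 -53.5]
top blue [240.2 155.9] [234, 150, 13, 13, 136] [638.7  50.5]
top blue [306.7 272.2] [287, 267, 40, 11, 106] [ 330.2 -127.2]
top green [198.7 161.2] [193, 155, 13, 13, 129] [624.  162.3]
top cover [159.3 162.1] [148, 151, 23, 23, 347] [629.3 281.6]
mat [466.18379557   0.82316975   3.        ] [[ 440.  159.]
 [ 535.  146.]
 [ 493. -157.]
 [ 398. -143.]] [np.float64(304.1044612120548), np.float64(96.05578529034034), np.float64(305.82145981434667), np.float64(95.35215930980586)]
white ((296.3799743652344, 225.83998107910156), (23.90021324157715, 23.900211334228516), 8.130102157592773) [ 452.3585404  -103.19527788    9.        ]Traceback (most recent call last):
  File "<stdin>", line 11, in <module>
ValueError: max() iterable argument is empty
```

Run:
```python
from h import *
d=grab('top');g=cv2.cvtColor(d['image'],cv2.COLOR_RGB2GRAY)
roi=np.zeros_like(g);roi[195:250,360:410]=1
mm=((g<110)&(roi>0)).astype(np.uint8);mm[:,:363]=0;mm[:,405:]=0;mm[:203]=0;mm[243:]=0
mm=cv2.morphologyEx(mm,cv2.MORPH_OPEN,np.ones((7,7)))
cc=max(cv2.findContours(mm,0,2)[0],key=cv2.contourArea);q=cv2.fitEllipse(cc);print('plate',q,ray(d,q[0],40))
w=((g>130)&(roi>0)).astype(np.uint8);q=cv2.minAreaRect(max(cv2.findContours(w,0,2)[0],key=cv2.contourArea));print('house',q,ray(d,q[0],38))
roi=d['image'][140:175,305:345];cv2.imwrite('pics/bk.png',cv2.resize(roi[:,:,::-1],None,fx=12,fy=12,interpolation=2))
```

```text
plate ((383.53533935546875, 222.5547332763672), (34.93209457397461, 36.270042419433594), 115.74072265625) [ 462.02171512 -335.45773777   40.        ]
house ((384.5, 222.0), (54.0, 49.0), 90.0) [ 463.56378427 -338.52466805   38.        ]
```

View pics/bk.png

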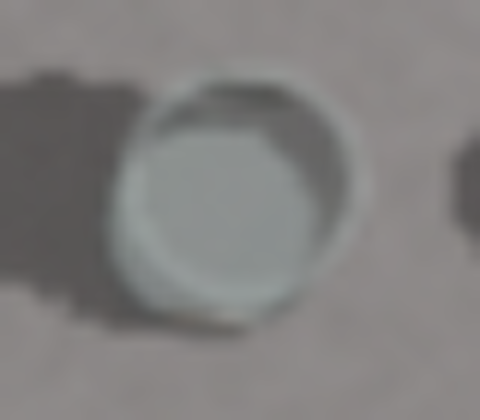

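Beaker rim centre at about pixel (325.4,154.9), 50–54 mm wide as expected. I turn the tool to yaw 0 first, so that tool x = world x, tool y = down and tool z = world y.

Emit:
apply_moves(commands=[[[0, 0, 0, 0, 1, 0], [0, 0, 0, 0, 1, 0], [0, 0, 0, 0, 1, 0], [0, 0, 0, 0, 1, 0], [0, 0, 0, 0, 1, 0], [0, 0, 0, 0, 1, 0], [0, 0, 0, 0, 1, 0], [0, 0, 0, 0, 1, 0]]])

```text
clock: 0.92
eef_pos: [173.6, 625.0, 229.5]
tool_rot: [-1.573, 0.003, 0.57]
force: [-0.8, 0.1, -0.1]
width: 85.8
```

Emit:
apply_moves(commands=[[[0, 0, 0, 0, 1, 0], [0, 0, 0, 0, 1, 0], [0, 0, 0, 0, 1, 0], [0, 0, 0, 0, 1, 0], [0, 0, 0, 0, 1, 0], [0, 0, 0, 0, 1, 0], [0, 0, 0, 0, 0.9, 0], [0, 0, 0, 0, 0, 0]]])

```text
clock: 1.58
eef_pos: [172.2, 624.4, 228.1]
tool_rot: [-1.577, 0.003, -0.065]
force: [0.3, -0.5, -0.1]
width: 85.4
```

Run:
```python
from h import *
s=readout.read_state();print(s['clock'],s['eef_pos'].round(1),s['tool_rot'].round(3),s['qpos'].round(2))
d=grab('top');print('beaker',ray(d,(325.4,154.9),70))
```

```text
1.5833 [172.2 624.4 228.1] [-1.577  0.003 -0.065] [-1.58  0.66  0.41  1.53 -0.3   1.02 -1.15]
beaker [ 640.6545608  -177.27040519   70.        ]
```

Emit:
apply_moves(commands=[[[0.3, 0, -0.3, 0, -0.4, 0], [0.55, 0, -0.7, 0, -0.35, 0], [0.58, 0, -0.72, 0, 0, 0], [0.58, 0, -0.72, 0, 0, 0], [0.58, 0, -0.72, 0, 0, 0], [0.58, 0, -0.72, 0, 0, 0], [0.58, 0, -0.72, 0, 0, 0], [0.58, 0, -0.72, 0, 0, 0]]])

```text
clock: 2.3
eef_pos: [344.5, 416.1, 225.7]
tool_rot: [-1.57, 0.008, 0.053]
force: [1.1, 1.5, -0.3]
width: 85.2
```

Emit:
apply_moves(commands=[[[0.58, 0, -0.72, 0, 0, 0], [0.58, 0, -0.72, 0, 0, 0], [0.58, 0, -0.72, 0, 0, 0], [0.58, 0, -0.72, 0, 0, 0], [0.58, 0, -0.72, 0, 0, 0], [0.58, 0, -0.72, 0, 0, 0], [0.4, 0, -0.5, 0, 0, 0], [0, 0, 0, 0, 0, 0]]])

```text
clock: 2.97
eef_pos: [524.0, 214.4, 226.5]
tool_rot: [-1.571, 0.0, 0.065]
force: [0.5, -0.8, 1.0]
width: 85.3
```

Run:
```python
from h import *
s=readout.read_state();print(s['clock'],s['eef_pos'].round(1),s['tool_rot'].round(3),s['qpos'].round(2))
```

```text
2.9667 [524.  214.4 226.5] [-1.571  0.     0.065] [-0.69  0.54  0.38  1.77 -0.25  0.88 -0.13]
```

Emit:
apply_moves(commands=[[[0.4, 0, -0.6, 0, 0.35, 0], [0.55, 0, -0.75, 0, 0.35, 0], [0.55, 0, -0.75, 0, 0, 0], [0.55, 0, -0.75, 0, 0, 0], [0.5, 0, -0.7, 0, 0, 0], [0.4, 0, -0.5, 0, 0, 0], [0, 0, 0, 0, 0, 0], [0, 0, 0, 0, 0, 0]]])

```text
clock: 3.63
eef_pos: [650.3, 49.5, 224.8]
tool_rot: [-1.569, 0.002, 0.021]
force: [-0.5, 0.7, -0.4]
width: 85.5
```

Run:
```python
from loc import *
s=readout.read_state();print(s['clock'],s['eef_pos'].round(1),s['tool_rot'].round(3),s['qpos'].round(2))
d=loc('wrist');cv2.imwrite('pics/w1.png',d['image'][:,:,::-1])
```

```text
3.6333 [650.3  49.5 224.8] [-1.569  0.002  0.021] [-0.33  0.67  0.37  1.52 -0.27  1.01  0.14]
wrist yellow [249.6 270.6] [232, 252, 36, 37, 1036] [646.7 -51.5]
wrist blue [242.6 174.2] [223, 155, 40, 40, 1227] [637.9  52.7]
wrist green [227.7  50.9] [206, 27, 44, 48, 1612] [623.3 163.8]
```

View pics/w1.png

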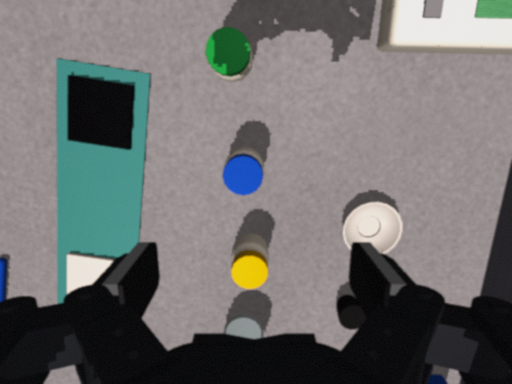

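Wrist view: blue cap at (243,174), yellow at (250,271), green at (228,51). These agree with the top view to 2 mm, so I descend on blue.

Emit:
apply_moves(commands=[[[-0.3, 0.4, 0.05, 0, 0.2, 0], [0, 0.7, 0, 0, 0, 0], [0, 0.8, 0, 0, 0, 0], [0, 0.8, 0, 0, 0, 0], [0, 0.7, 0, 0, 0, 0], [0, 0.5, 0, 0, 0, 0], [0, 0, 0, 0, 0, 0], [0, 0, 0, 0, 0, 0]]])

```text
clock: 4.35
eef_pos: [634.1, 68.8, 66.5]
tool_rot: [-1.559, -0.001, 0.028]
force: [0.2, -0.4, 0.0]
width: 85.2
```

Emit:
apply_moves(commands=[[[0.1, 0, -0.3, -0.1, 0.2, 0], [0, 0, -0.1, 0, 0, 0], [0, 0, 0, 0, 0, 0]]])

```text
clock: 4.6
eef_pos: [639.8, 54.6, 69.9]
tool_rot: [-1.567, -0.004, 0.014]
force: [-0.9, -0.4, 0.1]
width: 85.2
```

Run:
```python
from h import *
s=readout.read_state();print(s['clock'],s['eef_pos'].round(1),s['tool_rot'].round(3),s['qpos'].round(2),s['qd'].round(3))
```

```text
4.6 [639.8  54.6  69.9] [-1.567 -0.004  0.014] [-0.3   0.83  0.29  1.68 -0.35  0.68  0.19] [-0.001 -0.02   0.022 -0.023  0.013  0.001 -0.013]
```

Smaller moves behave well. Now the rest of the way down in gentle rows.

Emit:
apply_moves(commands=[[[0, 0.3, -0.1, 0, 0, 0], [0, 0.35, 0, 0, 0, 0], [0, 0.35, 0, 0, 0, 0], [0, 0.3, 0, 0, 0, 0], [0, 0, 0, 0, 0, 0]]])

```text
clock: 5.02
eef_pos: [643.9, 48.8, 17.8]
tool_rot: [-1.567, -0.013, 0.012]
force: [-0.6, 0.1, -0.4]
width: 85.3
```

Emit:
apply_moves(commands=[[[-0.1, 0.1, 0.1, 0, 0, 0.15], [0, 0, 0, 0, 0, 0]]])

```text
clock: 5.18
eef_pos: [638.7, 52.7, 12.0]
tool_rot: [-1.567, 0.003, 0.011]
force: [0.3, 0.1, 0.2]
width: 85.9
```

Emit:
apply_moves(claw=30, commands=[[[0, 0, 0, 0, 0, 0], [0, 0, 0, 0, 0, 0], [0, 0, 0, 0, 0, 0], [0, 0, 0, 0, 0, 0], [0, 0, 0, 0, 0, 0], [0, 0, 0, 0, 0, 0]]])

```text
clock: 5.68
eef_pos: [640.1, 53.4, 14.0]
tool_rot: [-1.567, 0.0, 0.012]
force: [0.1, 0.6, -0.9]
width: 42.0
```

Emit:
apply_moves(commands=[[[0, 0, 0, 0, 0, 0], [0, -0.1, 0, 0, 0, 0], [0, -0.3, 0, 0, 0, 0], [0, -0.4, 0, 0, 0, 0], [0, -0.4, 0, 0, 0, 0], [0, -0.4, 0, 0, 0, 0], [0, -0.3, 0, 0, 0, 0], [0, 0, 0, 0, 0, 0]]])

```text
clock: 6.35
eef_pos: [639.5, 52.7, 96.3]
tool_rot: [-1.567, 0.001, 0.011]
force: [0.2, -0.7, -0.6]
width: 42.2
```

Emit:
apply_moves(commands=[[[-0.3, 0, 0.1, 0, 0, 0], [-0.5, 0, 0.15, 0, 0, 0], [-0.6, 0, 0.2, 0, 0, 0], [-0.6, 0, 0.2, 0, 0, 0], [-0.6, 0, 0.2, 0, 0, 0], [-0.5, 0, 0.2, 0, 0, 0], [-0.3, 0, 0.1, 0, 0, 0], [0, 0, 0, 0, 0, 0]]])

```text
clock: 7.02
eef_pos: [497.7, 97.2, 96.9]
tool_rot: [-1.568, -0.003, 0.01]
force: [-0.6, 0.6, -1.1]
width: 41.8
```

```bash
cat > mat.py <<'E'
from h import *
def mat(d,f=None):
    hsv=cv2.cvtColor(d['image'],cv2.COLOR_RGB2HSV);g=hsv[:,:,2]
    if f: cv2.imwrite('pics/'+f,d['image'][:,:,::-1])
    m=cv2.inRange(hsv,(80,80,30),(98,255,255))
    c=np.vstack([x for x in cv2.findContours(m,0,2)[0] if cv2.contourArea(x)>150]);x=np.zeros_like(m);cv2.drawContours(x,[cv2.convexHull(c)],0,255,-1)
    for nm,mm,z in(('white',(hsv[:,:,1]<60)&(g>120)&(x>0),9),('black',(g<50)&(x>0),9)):
        mm=cv2.morphologyEx(mm.astype(np.uint8),cv2.MORPH_OPEN,np.ones((3,3)))
        cs=cv2.findContours(mm,0,2)[0]
        if cs:
            q=cv2.minAreaRect(max(cs,key=cv2.contourArea));b=[ray(d,p,z)[:2] for p in cv2.boxPoints(q)];print(nm,ray(d,q[0],z).round(1),[round(np.linalg.norm(b[i]-b[i-1])) for i in range(4)])
E
python3 - <<'E'
from mat import *
s=readout.read_state();print(s['clock'],s['eef_pos'].round(1),s['tool_rot'].round(3),s['width'])
d=grab('wrist');mat(d,'w2.png')
E
```

```text
7.0167 [497.7  97.2  96.9] [-1.568 -0.003  0.01 ] 41.838746337515055
white [489.6  77.5   9. ] [22, 62, 21, 63]
black [478.6 108.4   9. ] [73, 68, 68, 69]
```

View pics/w2.png

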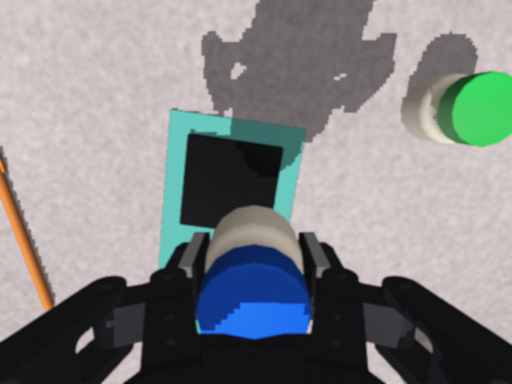

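Black tile visible at (182–283, 135–228), centre about (480,106) mm. The jar is held upright.

Emit:
apply_moves(commands=[[[-0.25, 0.1, 0.15, 0, 0, 0], [-0.2, 0.3, 0.1, 0, 0, 0], [0, 0.4, 0, 0, 0, 0], [0, 0.35, 0, 0, 0, 0], [0, 0.2, 0, 0, 0, 0], [0, 0, 0, 0, 0, 0]]])

```text
clock: 7.57
eef_pos: [492.9, 105.3, 42.3]
tool_rot: [-1.569, -0.02, 0.006]
force: [-0.3, -0.3, -0.4]
width: 41.6
```

Emit:
apply_moves(commands=[[[-0.2, 0.0, 0.05, 0, 0, 0.2], [-0.1, 0.1, 0, 0, 0, 0], [0, 0.1, 0, 0, 0, 0], [0, 0.1, 0, 0, 0, 0], [0, 0, 0, 0, 0, 0]]])

```text
clock: 7.98
eef_pos: [483.1, 106.4, 30.3]
tool_rot: [-1.569, -0.005, 0.004]
force: [0.8, 0.7, -0.6]
width: 42.2
```

Emit:
apply_moves(commands=[[[-0.05, 0.07, 0, 0, 0, 0.05], [0, 0.07, 0, 0, 0, 0], [0, 0.03, 0, 0, 0, 0], [0, 0, 0, 0, 0, 0], [0, 0, 0, 0, 0, 0]]])

```text
clock: 8.4
eef_pos: [481.5, 106.5, 23.3]
tool_rot: [-1.569, -0.002, 0.004]
force: [-0.1, -0.4, -0.4]
width: 41.8
```

Emit:
apply_moves(commands=[[[0, 0.04, 0, 0, 0, 0], [0, 0.03, 0, 0, 0, 0], [0, 0, 0, 0, 0, 0]]])

```text
clock: 8.65
eef_pos: [481.9, 106.5, 22.4]
tool_rot: [-1.568, -0.003, 0.004]
force: [1.0, -0.4, -1.3]
width: 41.6
```

Emit:
apply_moves(claw=60, commands=[[[0, 0, 0, 0, 0, 0], [0, 0, 0, 0, 0, 0], [0, 0, 0, 0, 0, 0], [0, 0, 0, 0, 0, 0]]])

```text
clock: 8.98
eef_pos: [482.7, 106.7, 22.8]
tool_rot: [-1.567, -0.005, 0.004]
force: [0.7, -0.3, 0.5]
width: 60.0
```

Emit:
apply_moves(claw=85, commands=[[[0, -0.2, 0, 0, 0, 0], [0, -0.4, 0, 0, 0, 0], [0, -0.4, 0, 0, 0, 0], [0, -0.4, 0, 0, 0, 0], [0, -0.4, 0, 0, 0, 0], [0, -0.2, 0, 0, 0, 0], [0, 0, 0, 0, 0, 0]]])

```text
clock: 9.57
eef_pos: [481.2, 106.0, 107.1]
tool_rot: [-1.568, -0.001, 0.003]
force: [0.1, 0.4, -1.0]
width: 85.4
```

Run:
```python
from loc import *
s=readout.read_state();print(s['clock'],s['eef_pos'].round(1),s['tool_rot'].round(3),s['width'])
loc('top')
```

```text
9.5667 [481.2 106.  107.1] [-1.568e+00 -1.000e-03  3.000e-03] 85.4007950180011
top red [364.3 155.8] [358, 149, 14, 14, 152] [ 639.7 -282. ]
top yellow [279.  152.9] [273, 146, 13, 14, 145] [647.1 -53.8]
top blue [306.6 272.2] [287, 267, 40, 11, 102] [ 330.2 -127. ]
top green [198.5 161.3] [193, 155, 13, 13, 126] [623.8 162.8]
top cover [159.2 162.1] [148, 151, 23, 23, 349] [629.3 281.9]
```

Emit:
apply_moves(commands=[[[0.3, -0.1, -0.3, 0, 0, 0], [0.5, 0, -0.5, 0, 0, 0], [0.6, 0, -0.6, 0, 0, 0], [0.6, 0, -0.6, 0, 0, 0], [0.6, 0, -0.6, 0, 0, 0], [0.6, 0, -0.6, 0, 0, 0], [0.5, 0, -0.45, 0, 0, 0], [0.2, 0, -0.2, 0, 0, 0]]])

```text
clock: 10.28
eef_pos: [636.6, -47.5, 100.2]
tool_rot: [-1.564, 0.016, 0.015]
force: [0.8, -1.2, 0.1]
width: 84.7
```

Emit:
apply_moves(commands=[[[0, 0, 0, 0, 0, 0], [0, 0, 0, 0, 0, 0]]])

```text
clock: 10.45
eef_pos: [636.9, -51.5, 97.4]
tool_rot: [-1.566, 0.018, 0.01]
force: [-0.2, 0.2, -0.1]
width: 85.2
```

Emit:
apply_moves(commands=[[[0.2, 0.1, 0, 0, 0, -0.2], [0.05, 0.25, 0, 0, 0, 0], [0, 0.4, 0, 0, 0, 0], [0, 0.5, 0, 0, 0, 0], [0, 0.4, 0, 0, 0, 0], [0, 0.2, 0, 0, 0, 0], [0, 0, 0, 0, 0, 0]]])

```text
clock: 11.03
eef_pos: [642.1, -40.4, 15.5]
tool_rot: [-1.559, 0.005, 0.018]
force: [-0.0, 0.7, -0.1]
width: 84.9
```

Emit:
apply_moves(commands=[[[0.05, 0.05, -0.2, -0.1, 0.1, 0], [0.05, 0, -0.1, 0, 0, 0], [0, 0, 0, 0, 0, 0]]])

```text
clock: 11.28
eef_pos: [646.2, -51.2, 13.2]
tool_rot: [-1.568, 0.006, 0.011]
force: [0.2, -0.7, 0.7]
width: 85.6
```

Emit:
apply_moves(commands=[[[0, 0, 0, 0, 0, 0]]])

```text
clock: 11.37
eef_pos: [646.7, -51.6, 13.9]
tool_rot: [-1.568, 0.005, 0.011]
force: [0.3, 0.7, -0.3]
width: 84.8
```

Emit:
apply_moves(claw=30, commands=[[[0, 0, 0, 0, 0, 0], [0, 0, 0, 0, 0, 0], [0, 0, 0, 0, 0, 0], [0, 0, 0, 0, 0, 0], [0, 0, 0, 0, 0, 0], [0, 0, 0, 0, 0, 0], [0, 0, 0, 0, 0, 0]]])

```text
clock: 11.95
eef_pos: [648.7, -52.2, 17.2]
tool_rot: [-1.569, -0.0, 0.01]
force: [-0.3, -0.1, -1.2]
width: 41.8
```

Emit:
apply_moves(commands=[[[0, -0.1, 0, 0, 0, 0], [0, -0.3, 0, 0, 0, 0], [0, -0.4, 0, 0, 0, 0], [0, -0.4, 0, 0, 0, 0], [0, -0.4, 0, 0, 0, 0], [0, -0.4, 0, 0, 0, 0], [0, -0.2, 0, 0, 0, 0], [0, 0, 0, 0, 0, 0]]])

```text
clock: 12.62
eef_pos: [647.4, -52.3, 111.9]
tool_rot: [-1.568, 0.003, 0.01]
force: [0.7, 0.7, -0.9]
width: 41.5
```

Emit:
apply_moves(commands=[[[-0.3, 0, 0.1, 0, 0, 0], [-0.55, 0, 0.15, 0, 0, 0], [-0.65, 0, 0.2, 0, 0, 0], [-0.65, 0, 0.2, 0, 0, 0], [-0.65, 0, 0.2, 0, 0, 0], [-0.65, 0, 0.2, 0, 0, 0], [-0.5, 0, 0.15, 0, 0, 0], [-0.2, 0, 0.05, 0, 0, 0]]])

```text
clock: 13.28
eef_pos: [474.4, -3.5, 110.4]
tool_rot: [-1.571, 0.0, 0.01]
force: [-0.7, -0.1, -1.1]
width: 41.7
```

Emit:
apply_moves(commands=[[[0, 0, 0, 0, 0, 0], [0, 0, 0, 0, 0, 0]]])

```text
clock: 13.45
eef_pos: [471.3, -2.6, 110.1]
tool_rot: [-1.57, 0.004, 0.011]
force: [0.3, -0.7, -1.5]
width: 41.4
```

Run:
```python
from mat import *
s=readout.read_state();print(s['clock'],s['eef_pos'].round(1),s['tool_rot'].round(3),s['width'])
d=grab('wrist','w3.png')
for c,st in blobs(d,(105,150,70),(120,255,255),300): print('blue',c,st,ray(d,c,71))
```

```text
13.45 [471.3  -2.6 110.1] [-1.57   0.004  0.011] 41.428342891061206
blue [277.   30.1] [239, 0, 77, 68, 4332] [480.97008399 102.76732666  71.        ]
```

View pics/w3.png

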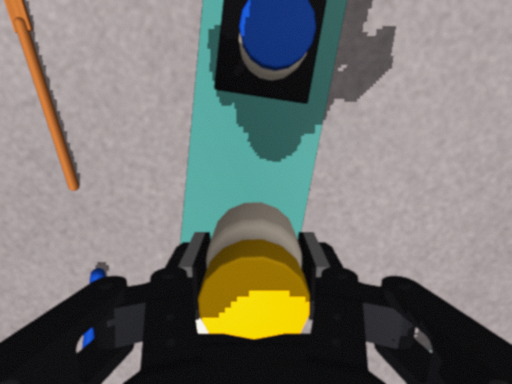

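Blue jar stands centred on the black tile (about 481,104). Lowering yellow onto the mat centre.

Emit:
apply_moves(commands=[[[-0.1, 0.1, 0.05, 0, 0, 0], [0, 0.3, 0, 0, 0, 0], [0, 0.4, 0, 0, 0, 0], [0, 0.4, 0, 0, 0, 0], [0, 0.4, 0, 0, 0, 0], [0, 0.15, 0, 0, 0, 0], [0, 0, 0, 0, 0, 0], [0, 0, 0, 0, 0, 0]]])

```text
clock: 14.17
eef_pos: [475.9, -2.5, 35.8]
tool_rot: [-1.572, -0.006, 0.008]
force: [-0.4, -0.2, -1.7]
width: 41.4
```

Emit:
apply_moves(commands=[[[-0.2, 0, 0.1, 0, 0, 0.05], [-0.05, 0.1, 0, 0, 0, 0], [0, 0.1, 0, 0, 0, 0], [0, 0.1, 0, 0, 0, 0], [0, 0, 0, 0, 0, 0]]])

```text
clock: 14.58
eef_pos: [466.7, 2.0, 25.2]
tool_rot: [-1.572, -0.006, 0.008]
force: [0.5, 1.6, -1.6]
width: 41.7
```

Emit:
apply_moves(commands=[[[0, 0.06, 0, 0, 0, 0.05], [0, 0.05, 0, 0, 0, 0], [0, 0.04, 0, 0, 0, 0], [0, 0.04, 0, 0, 0, 0], [0, 0.02, 0, 0, 0, 0], [0, 0, 0, 0, 0, 0]]])

```text
clock: 15.08
eef_pos: [467.6, 2.1, 20.1]
tool_rot: [-1.57, -0.005, 0.008]
force: [-0.8, -0.6, -1.1]
width: 41.6
```

Emit:
apply_moves(commands=[[[0, 0.04, 0, 0, 0, 0], [0, 0.04, 0, 0, 0, 0], [0, 0, 0, 0, 0, 0]]])

```text
clock: 15.33
eef_pos: [468.0, 2.0, 20.1]
tool_rot: [-1.568, -0.008, 0.007]
force: [0.6, -0.5, -1.5]
width: 41.7
```

Emit:
apply_moves(claw=60, commands=[[[0, 0, 0, 0, 0, 0], [0, 0, 0, 0, 0, 0], [0, 0, 0, 0, 0, 0], [0, 0, 0, 0, 0, 0]]])

```text
clock: 15.67
eef_pos: [468.8, 1.9, 20.0]
tool_rot: [-1.568, -0.01, 0.007]
force: [0.4, 0.5, -0.1]
width: 60.2
```

Emit:
apply_moves(claw=85, commands=[[[0, -0.2, 0, 0, 0, 0], [0, -0.4, 0, 0, 0, 0], [0, -0.5, 0, 0, 0, 0], [0, -0.6, 0, 0, 0, 0], [0, -0.6, 0, 0, 0, 0], [0, -0.4, 0, 0, 0, 0], [0, -0.1, 0, 0, 0, 0], [0, 0, 0, 0, 0, 0]]])

```text
clock: 16.33
eef_pos: [466.1, 1.6, 137.2]
tool_rot: [-1.567, -0.004, 0.006]
force: [-0.2, -0.2, -1.3]
width: 84.9
```

Emit:
apply_moves(commands=[[[0.2, 0, -0.3, 0, 0, 0], [0.4, 0, -0.65, 0, 0, 0], [0.45, 0, -0.75, 0, 0, 0], [0.45, 0, -0.75, 0, 0, 0], [0.45, 0, -0.75, 0, 0, 0], [0.45, 0, -0.75, 0, 0, 0], [0.45, 0, -0.75, 0, 0, 0], [0.45, 0, -0.75, 0, 0, 0]]])

```text
clock: 17.0
eef_pos: [597.8, -209.6, 125.0]
tool_rot: [-1.553, 0.014, 0.023]
force: [0.2, 0.2, 0.4]
width: 85.0
```

Emit:
apply_moves(commands=[[[0.45, 0, -0.75, 0, 0, 0], [0.3, 0, -0.5, 0, 0, 0], [0.1, 0, -0.2, 0, 0, 0], [0, 0, 0, 0, 0, 0], [0, 0, 0, 0, 0, 0]]])

```text
clock: 17.42
eef_pos: [632.4, -279.0, 113.7]
tool_rot: [-1.553, 0.021, 0.014]
force: [0.3, 1.0, 0.2]
width: 85.0
```

Run:
```python
from loc import *
s=readout.read_state();print(s['clock'],s['eef_pos'].round(1),s['tool_rot'].round(3),s['width'],s['qpos'].round(2))
d=loc('wrist');cv2.imwrite('pics/w4.png',d['image'][:,:,::-1])
d=grab('top')
for k,z in(('yellow',65),('blue',71)):
    lo,hi,_=C[k];print(k,[ray(d,c,z)[:2].round(1) for c,s in blobs(d,lo,hi,60)])
```

```text
17.4167 [ 632.4 -279.   113.7] [-1.553  0.021  0.014] 85.0229518429285 [ 0.15  0.87  0.42  1.47 -0.41  0.92  0.72]
wrist red [266.4 219. ] [236, 190, 61, 59, 2781] [ 638.5 -281.1]
wrist blue [506.6 278.3] [498, 238, 14, 66, 517] [ 799.6 -319.3]
yellow [array([4.69e+02, 3.00e-01])]
blue [array([ 856., -315.]), array([483.2, 104.9])]
```

View pics/w4.png

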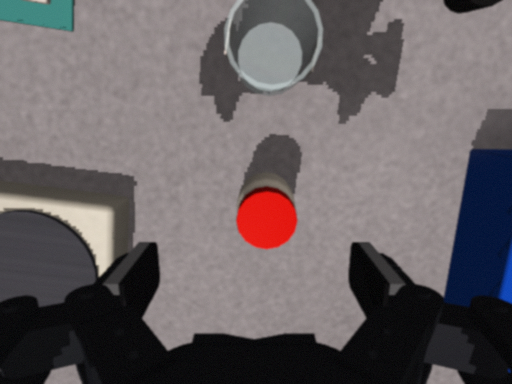

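Red cap at (266,219) → (638.5,−281). Beaker rim is at about (274,41) in the wrist view.

Emit:
apply_moves(commands=[[[0.15, 0.1, -0.05, -0.2, 0.1, -0.25], [0, 0.3, -0.03, 0, 0, 0], [0, 0.4, -0.05, 0, 0, 0], [0, 0.45, -0.05, 0, 0, 0], [0, 0.45, -0.05, 0, 0, 0], [0, 0.35, -0.03, 0, 0, 0], [0, 0.1, 0, 0, 0, 0], [0, 0, 0, 0, 0, 0]]])

```text
clock: 18.18
eef_pos: [637.1, -275.1, 22.2]
tool_rot: [-1.56, 0.002, 0.017]
force: [0.4, 0.3, -0.2]
width: 85.0
```

Run:
```python
from h import *
s=readout.read_state();print(s['eef_pos'].round(1),s['tool_rot'].round(3))
```

```text
[ 637.1 -275.1   22.2] [-1.56   0.002  0.017]
```

Emit:
apply_moves(commands=[[[0.05, 0.1, -0.1, -0.1, 0.1, 0], [0, 0.1, -0.05, 0, 0, 0], [0, 0, 0, 0, 0, 0]]])

```text
clock: 18.43
eef_pos: [640.0, -280.7, 14.5]
tool_rot: [-1.569, 0.001, 0.009]
force: [-0.5, -1.0, -0.5]
width: 85.1
```

Emit:
apply_moves(claw=30, commands=[[[0, 0, 0, 0, 0, 0], [0, 0, 0, 0, 0, 0], [0, 0, 0, 0, 0, 0], [0, 0, 0, 0, 0, 0], [0, 0, 0, 0, 0, 0], [0, 0, 0, 0, 0, 0], [0, 0, 0, 0, 0, 0]]])

```text
clock: 19.02
eef_pos: [642.0, -282.0, 18.0]
tool_rot: [-1.571, -0.004, 0.009]
force: [-0.0, 0.7, -0.9]
width: 41.7
```

Emit:
apply_moves(commands=[[[0, -0.1, 0, 0, 0, 0], [0, -0.3, 0, 0, 0, 0], [0, -0.45, 0, 0, 0, 0], [0, -0.5, 0, 0, 0, 0], [0, -0.5, 0, 0, 0, 0], [0, -0.4, 0, 0, 0, 0], [0, -0.2, 0, 0, 0, 0], [0, 0, 0, 0, 0, 0]]])

```text
clock: 19.68
eef_pos: [640.5, -281.7, 123.4]
tool_rot: [-1.57, -0.001, 0.008]
force: [-0.1, -0.9, -0.4]
width: 41.6
```

Emit:
apply_moves(commands=[[[-0.3, 0, 0.3, 0, 0, 0], [-0.5, 0, 0.45, 0, 0, 0], [-0.6, 0, 0.55, 0, 0, 0], [-0.6, 0, 0.55, 0, 0, 0], [-0.6, 0, 0.55, 0, 0, 0], [-0.6, 0, 0.55, 0, 0, 0], [-0.6, 0, 0.55, 0, 0, 0], [-0.5, 0, 0.5, 0, 0, 0]]])

```text
clock: 20.35
eef_pos: [461.7, -122.9, 119.8]
tool_rot: [-1.578, -0.005, 0.004]
force: [0.6, 0.3, -1.0]
width: 41.5
```

Emit:
apply_moves(commands=[[[-0.3, 0, 0.3, 0, 0, 0], [-0.1, 0, 0.1, 0, 0, 0], [0, 0, 0, 0, 0, 0], [0, 0, 0, 0, 0, 0]]])

```text
clock: 20.68
eef_pos: [438.4, -100.8, 118.6]
tool_rot: [-1.573, 0.003, 0.009]
force: [0.4, 0.3, -0.9]
width: 41.8
```

Run:
```python
from mat import *
s=readout.read_state();print(s['clock'],s['eef_pos'].round(1),s['tool_rot'].round(3),s['width'])
d=grab('wrist','w5.png')
for c,st in blobs(d,(21,150,70),(30,255,255),300): print('y',c,st,ray(d,c,65))
```

```text
20.6833 [ 438.4 -100.8  118.6] [-1.573  0.003  0.009] 41.750969447628755
y [307.7  42.9] [273, 5, 70, 77, 4177] [466.79116955   0.91669398  65.        ]
```

View pics/w5.png

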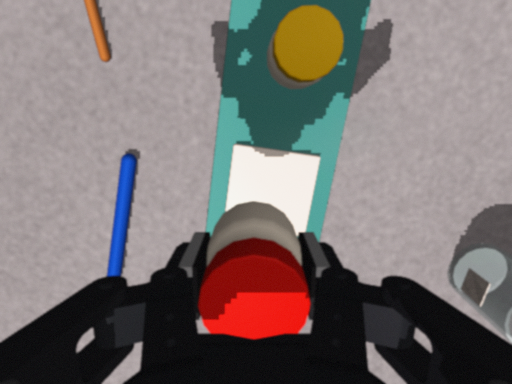

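Yellow jar at (308,43) → (467,1), centred on the mat. Lowering red onto the white tile.

Emit:
apply_moves(commands=[[[0.2, 0.1, 0, 0, 0, 0], [0.05, 0.3, 0, 0, 0, 0], [0, 0.4, 0, 0, 0, 0], [0, 0.4, 0, 0, 0, 0], [0, 0.4, 0, 0, 0, 0], [0, 0.25, 0, 0, 0, 0], [0, 0.1, 0, 0, 0, 0], [0, 0, 0, 0, 0, 0]]])

```text
clock: 21.4
eef_pos: [466.1, -111.6, 35.0]
tool_rot: [-1.582, -0.015, 0.001]
force: [1.4, 0.1, -0.3]
width: 41.2
```

Emit:
apply_moves(commands=[[[0, 0, 0, 0, 0, 0]]])

```text
clock: 21.48
eef_pos: [467.0, -112.5, 34.6]
tool_rot: [-1.583, -0.015, -0.0]
force: [-0.9, -0.3, -1.0]
width: 41.4
```

Emit:
apply_moves(commands=[[[-0.2, 0, 0.12, 0.14, 0, 0.17], [-0.15, 0, 0.1, 0, 0, 0], [-0.02, 0.03, 0, 0, 0, 0], [0, 0.03, 0, 0, 0, 0], [0, 0, 0, 0, 0, 0]]])

```text
clock: 21.9
eef_pos: [452.6, -103.5, 33.7]
tool_rot: [-1.571, -0.003, -0.001]
force: [0.4, 1.0, -1.5]
width: 41.5
```

Emit:
apply_moves(commands=[[[0, 0.07, 0, 0, 0, 0], [0, 0.06, 0, 0, 0, 0], [0, 0.05, 0, 0, 0, 0.03], [0, 0.04, 0, 0, 0, 0], [0, 0.03, 0, 0, 0, 0], [0, 0, 0, 0, 0, 0]]])

```text
clock: 22.4
eef_pos: [453.8, -103.5, 26.2]
tool_rot: [-1.57, -0.004, -0.001]
force: [-0.3, -0.0, -0.1]
width: 41.4
```

Emit:
apply_moves(commands=[[[0, 0.04, 0, 0, 0, 0], [0, 0.04, 0, 0, 0, 0], [0, 0, 0, 0, 0, 0]]])

```text
clock: 22.65
eef_pos: [454.1, -103.7, 26.3]
tool_rot: [-1.568, -0.007, -0.002]
force: [-0.1, -0.2, 0.2]
width: 41.3
```

Contact: z no longer falls. Release, then on to the beaker.

Emit:
apply_moves(claw=60, commands=[[[0, 0, 0, 0, 0, 0], [0, 0, 0, 0, 0, 0], [0, 0, 0, 0, 0, 0], [0, 0, 0, 0, 0, 0]]])

```text
clock: 22.98
eef_pos: [454.7, -104.0, 25.9]
tool_rot: [-1.568, -0.008, -0.002]
force: [0.6, 0.2, -0.3]
width: 60.1
```

Emit:
apply_moves(claw=85, commands=[[[0, -0.2, 0, 0, 0, 0], [0, -0.4, 0, 0, 0, 0], [0, -0.5, 0, 0, 0, 0], [0, -0.6, 0, 0, 0, 0], [0, -0.6, 0, 0, 0, 0], [0, -0.4, 0, 0, 0, 0], [0, -0.2, 0, 0, 0, 0], [0, 0, 0, 0, 0, 0]]])

```text
clock: 23.65
eef_pos: [452.0, -104.1, 147.2]
tool_rot: [-1.567, -0.002, -0.003]
force: [0.1, -0.3, -0.7]
width: 84.9
```

Emit:
apply_moves(commands=[[[0.3, 0, -0.1, 0, 0, 0], [0.6, 0, -0.2, 0, 0, 0], [0.7, 0, -0.3, 0, 0, 0], [0.7, 0, -0.3, 0, 0, 0], [0.7, 0, -0.3, 0, 0, 0], [0.7, 0, -0.3, 0, 0, 0], [0.5, 0, -0.2, 0, 0, 0], [0.2, 0, -0.1, 0, 0, 0]]])

```text
clock: 24.32
eef_pos: [627.7, -173.9, 137.9]
tool_rot: [-1.557, 0.012, -0.0]
force: [0.3, -0.6, -0.1]
width: 84.7
```

Emit:
apply_moves(commands=[[[0, 0, 0, 0, 0, 0], [0, 0, 0, 0, 0, 0]]])

```text
clock: 24.48
eef_pos: [628.1, -174.8, 134.4]
tool_rot: [-1.557, 0.015, -0.001]
force: [-0.4, 0.2, -0.7]
width: 84.7
```

Run:
```python
from loc import *
s=readout.read_state();print(s['clock'],s['eef_pos'].round(1),s['tool_rot'].round(3),s['width'])
d=grab('wrist','w6.png')
print('prev view beaker'); print('proj rim of estimate',proj(d,[[640.6,-177.3,70],[640.6,-204.3,70],[640.6,-150.3,70],[613.6,-177.3,70],[667.6,-177.3,70]]).round())
d=grab('top')
for k,z in(('red',71),('red2',71)):
    lo,hi,_=C[k];print(k,[ray(d,c,z)[:2].round(1) for c,s in blobs(d,lo,hi,60)])
```

```text
24.4833 [ 628.1 -174.8  134.4] [-1.557e+00  1.500e-02 -1.000e-03] 84.67348696231264
prev view beaker
proj rim of estimate [[275. 213.]
 [274. 249.]
 [276. 174.]
 [236. 213.]
 [314. 213.]]
red []
red2 []
```

View pics/w6.png

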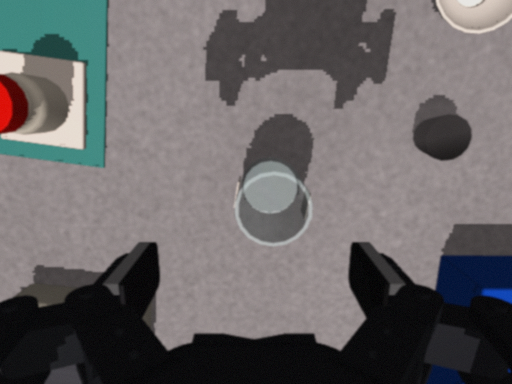

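Beaker rim spans (236–312, 172–244), so its centre is about (640,−174.5). Correct, then descend.

Emit:
apply_moves(commands=[[[0.25, 0, 0, -0.15, 0, -0.17], [0.05, 0.1, -0.02, 0, 0, 0], [0, 0.2, -0.03, 0, 0, 0], [0, 0.2, -0.03, 0, 0, 0], [0, 0.2, -0.03, 0, 0, 0], [0, 0.1, 0, 0, 0, 0], [0, 0, 0, 0, 0, 0]]])

```text
clock: 25.17
eef_pos: [637.6, -176.3, 99.3]
tool_rot: [-1.568, 0.001, -0.0]
force: [-0.4, -0.3, -0.8]
width: 84.9
```

Emit:
apply_moves(commands=[[[0.06, 0.15, 0, 0, 0, 0], [0, 0.3, 0, 0, 0, 0], [0, 0.35, 0, 0, 0, 0], [0, 0.35, 0, 0, 0, 0], [0, 0.35, 0, 0, 0, 0], [0, 0.25, 0, 0, 0, 0], [0, 0.1, 0, 0, 0, 0], [0, 0, 0, 0, 0, 0]]])

```text
clock: 25.83
eef_pos: [639.0, -176.1, 15.8]
tool_rot: [-1.568, 0.003, -0.001]
force: [-0.2, -0.1, 0.6]
width: 85.1
```

Emit:
apply_moves(commands=[[[0.02, -0.15, 0.04, 0, 0, 0], [0, 0, 0, 0, 0, 0]]])

```text
clock: 26.0
eef_pos: [639.6, -174.6, 21.7]
tool_rot: [-1.568, 0.004, -0.001]
force: [-0.3, 0.1, 0.7]
width: 85.3
```

Emit:
apply_moves(claw=45, commands=[[[0, 0, 0, 0, 0, 0], [0, 0, 0, 0, 0, 0], [0, 0, 0, 0, 0, 0], [0, 0, 0, 0, 0, 0], [0, 0, 0, 0, 0, 0], [0, 0, 0, 0, 0, 0]]])

```text
clock: 26.5
eef_pos: [642.3, -175.1, 26.0]
tool_rot: [-1.569, -0.002, -0.001]
force: [-0.2, 0.4, -1.4]
width: 53.2
```

Emit:
apply_moves(commands=[[[0, -0.1, 0, 0, 0, 0], [0, -0.3, 0, 0, 0, 0], [0, -0.45, 0, 0, 0, 0], [0, -0.5, 0, 0, 0, 0], [0, -0.5, 0, 0, 0, 0], [0, -0.4, 0, 0, 0, 0], [0, -0.2, 0, 0, 0, 0], [0, 0, 0, 0, 0, 0]]])

```text
clock: 27.17
eef_pos: [640.9, -175.5, 131.5]
tool_rot: [-1.569, 0.0, -0.002]
force: [0.2, -0.2, -1.2]
width: 53.3
```

Emit:
apply_moves(commands=[[[-0.2, 0, -0.1, 0, 0, 0], [-0.4, 0, -0.2, 0, 0, 0], [-0.55, 0, -0.4, 0, 0, 0], [-0.6, 0, -0.5, 0, 0, 0], [-0.6, 0, -0.5, 0, 0, 0], [-0.5, 0, -0.45, 0, 0, 0], [-0.4, 0, -0.4, 0, 0, 0], [0, 0, 0, 0, 0, 0]]])

```text
clock: 27.83
eef_pos: [498.6, -277.9, 125.2]
tool_rot: [-1.565, 0.01, 0.004]
force: [0.4, -1.0, -0.6]
width: 53.2
```

Run:
```python
from h import *
s=readout.read_state();print(s['clock'],s['eef_pos'].round(1),s['tool_rot'].round(3),s['width'],s['qpos'].round(2))
d=grab('wrist','w7.png')
```

```text
27.8333 [ 498.6 -277.9  125.2] [-1.565  0.01   0.004] 53.19111975602523 [ 0.17  0.71  0.46  1.84 -0.45  0.72  0.89]
```

View pics/w7.png

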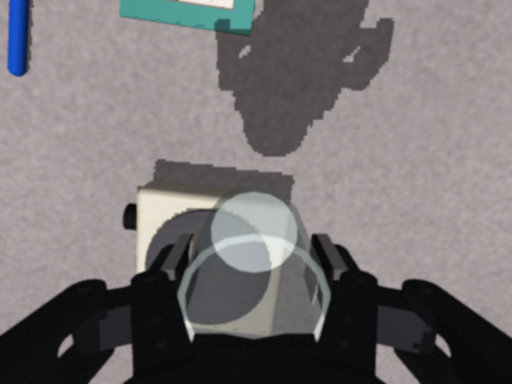

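Run:
```python
from h import *
d=grab('wrist')
print(ray(d,(209.5,265.5),40),[proj(d,[[462+a,-335.5+b,40]]).round()[0] for a,b in((0,0),(50,0),(-50,0),(0,50),(0,-50))])
```

```text
[ 463.69297295 -329.53215332   40.        ] [array([208., 272.]), array([271., 273.]), array([145., 272.]), array([206., 212.]), array([209., 327.])]
```

Emit:
apply_moves(commands=[[[-0.2, 0, -0.2, 0, 0, -0.1], [-0.25, 0, -0.4, 0, 0, 0], [-0.2, 0, -0.35, 0, 0, 0], [-0.15, 0, -0.25, 0, 0, 0], [-0.05, 0, -0.1, 0, 0, 0], [0, 0, 0, 0, 0, 0], [0, 0, 0, 0, 0, 0]]])

```text
clock: 28.52
eef_pos: [472.9, -319.3, 120.5]
tool_rot: [-1.554, -0.001, 0.022]
force: [0.7, -0.2, -0.3]
width: 53.0
```

Emit:
apply_moves(commands=[[[0, 0.2, 0, 0, 0, 0], [0, 0.3, 0, 0, 0, 0], [0, 0.3, 0, 0, 0, 0], [0, 0.2, 0, 0, 0, 0], [0, 0, 0, 0, 0, 0], [0, 0, 0, 0, 0, 0]]])

```text
clock: 29.02
eef_pos: [475.9, -312.8, 74.9]
tool_rot: [-1.55, -0.001, 0.029]
force: [-0.4, 1.1, -1.0]
width: 53.1
```

Emit:
apply_moves(commands=[[[-0.15, 0, -0.2, -0.12, 0.2, 0], [-0.1, 0, -0.2, -0.12, 0.13, 0], [-0.05, 0, -0.1, 0, 0, 0], [0, 0, 0, 0, 0, 0], [0, 0, 0, 0, 0, 0]]])

```text
clock: 29.43
eef_pos: [463.1, -335.9, 75.4]
tool_rot: [-1.574, -0.001, -0.003]
force: [0.3, -0.3, -0.8]
width: 53.5
```

Emit:
apply_moves(commands=[[[0, 0.06, 0.05, 0, 0, 0], [0, 0.06, 0, 0, 0, 0], [0, 0.06, 0, 0, 0, 0], [0, 0.05, 0, 0, 0, 0], [0, 0.03, 0, 0, 0, 0], [0, 0, 0, 0, 0, 0]]])

```text
clock: 29.93
eef_pos: [463.8, -333.7, 64.6]
tool_rot: [-1.574, -0.003, -0.003]
force: [0.0, -0.2, -0.9]
width: 53.3
```

Emit:
apply_moves(commands=[[[0, 0.04, 0, 0, 0, 0], [0, 0.04, 0, 0, 0, 0], [0, 0, 0, 0, 0, 0]]])

```text
clock: 30.18
eef_pos: [464.1, -334.0, 65.1]
tool_rot: [-1.573, -0.005, -0.003]
force: [0.1, 0.2, -0.2]
width: 53.0
```

Emit:
apply_moves(claw=70, commands=[[[0, 0, 0, 0, 0, 0], [0, 0, 0, 0, 0, 0], [0, 0, 0, 0, 0, 0], [0, 0, 0, 0, 0, 0]]])

```text
clock: 30.52
eef_pos: [464.7, -334.4, 65.5]
tool_rot: [-1.574, -0.006, -0.003]
force: [1.0, -1.0, 0.0]
width: 70.1
```

Emit:
apply_moves(claw=85, commands=[[[0, -0.2, 0, 0, 0, 0], [0, -0.4, 0, 0, 0, 0], [0, -0.5, 0, 0, 0, 0], [0, -0.7, 0, 0, 0, 0], [0, -0.7, 0, 0, 0, 0], [0, -0.5, 0, 0, 0, 0], [0, -0.2, 0, 0, 0, 0], [0, 0, 0, 0, 0, 0]]])

```text
clock: 31.18
eef_pos: [462.5, -333.3, 199.4]
tool_rot: [-1.572, -0.002, -0.004]
force: [-0.0, -0.2, -0.2]
width: 84.6
```

Run:
```python
from h import *
s=readout.read_state();print(s['clock'],s['eef_pos'].round(1),s['tool_rot'].round(3),s['width'],s['qpos'].round(2))
d=grab('wrist','w8.png')
print([proj(d,[[463+a,-333+b,z]]).round()[0] for a,b,z in((0,0,110),(27,0,110),(-27,0,110),(0,27,110),(0,-27,110),(50,0,40),(-50,0,40),(0,50,40))])
```

```text
31.1833 [ 462.5 -333.3  199.4] [-1.572 -0.002 -0.004] 84.63439047957927 [ 0.25  0.6   0.52  1.79 -0.38  0.85  0.94]
[array([256., 198.]), array([291., 197.]), array([220., 198.]), array([256., 162.]), array([256., 231.]), array([307., 177.]), array([204., 178.]), array([255., 125.])]
```

View pics/w8.png

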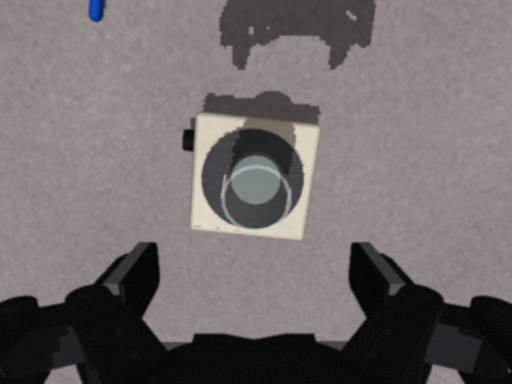

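Plate circle centre (252.5,179), beaker base disc (256,180), rim centre (256.5,197.5) → beaker at (463.3,−332.7), about 3 mm off the plate's centre. Good. Now to the cover.

Emit:
apply_moves(commands=[[[0.1, 0, 0.3, 0, 0, 0], [0.2, 0, 0.6, 0, 0, 0], [0.2, 0, 0.8, 0, 0, 0], [0.2, 0, 0.8, 0, 0, 0], [0.2, 0, 0.8, 0, 0, 0], [0.2, 0, 0.8, 0, 0, 0], [0.2, 0, 0.8, 0, 0, 0], [0.2, 0, 0.8, 0, 0, 0]]])

```text
clock: 31.9
eef_pos: [518.0, -97.0, 187.0]
tool_rot: [-1.57, 0.018, -0.019]
force: [1.4, -0.1, -0.3]
width: 85.2
```

Emit:
apply_moves(commands=[[[0.2, 0, 0.8, 0, 0, 0], [0.2, 0, 0.8, 0, 0, 0], [0.2, 0, 0.8, 0, 0, 0], [0.2, 0, 0.8, 0, 0, 0], [0.2, 0, 0.8, 0, 0, 0], [0.2, 0, 0.8, 0, 0, 0], [0.2, 0, 0.8, 0, 0, 0], [0.2, 0, 0.8, 0, 0, 0]]])

```text
clock: 32.57
eef_pos: [575.4, 181.9, 170.8]
tool_rot: [-1.57, 0.046, -0.013]
force: [0.1, -0.3, 0.2]
width: 84.8
```

Emit:
apply_moves(claw=60, commands=[[[0.2, 0, 0.7, 0, 0, 0], [0.2, 0, 0.5, 0, 0, 0], [0.2, 0, 0.3, 0, 0, 0], [0, 0, 0, 0, 0, 0], [0, 0, 0, 0, 0, 0]]])

```text
clock: 32.98
eef_pos: [590.7, 261.7, 157.3]
tool_rot: [-1.568, 0.065, 0.005]
force: [-0.2, -0.7, 0.1]
width: 59.9
```

Run:
```python
from h import *
s=readout.read_state();print(s['clock'],s['eef_pos'].round(1),s['tool_rot'].round(3),s['width'],s['qpos'].round(2))
d=grab('wrist','w9.png')
print('orange',[(c,st,ray(d,c,5).round(1)) for c,st in blobs(d,(6,180,80),(14,255,255),400)])
```

```text
32.9833 [590.7 261.7 157.3] [-1.568  0.065  0.005] 59.92432804069596 [-0.74  0.79  0.53  1.55 -0.47  0.99 -0.05]
orange [(array([306.7, 155. ]), [269, 118, 77, 76, 4250], array([628.5, 286.2,   5. ]))]
```

Emit:
apply_moves(commands=[[[0.3, 0, 0.2, 0, 0, -0.4], [0.4, 0, 0.25, 0, 0, -0.35], [0.25, 0, 0.1, 0, 0, 0], [0, 0, 0, 0, 0, 0], [0, 0, 0, 0, 0, 0]]])

```text
clock: 33.45
eef_pos: [627.5, 279.3, 153.3]
tool_rot: [-1.572, 0.002, -0.003]
force: [0.0, 0.5, -0.2]
width: 59.9
```

Run:
```python
from h import *
s=readout.read_state();print(s['clock'],s['eef_pos'].round(1),s['tool_rot'].round(3),s['width'],s['qpos'].round(2))
d=grab('wrist','w9.png')
for c,st in blobs(d,(6,180,80),(14,255,255),400):
    print(c,st,ray(d,(st[0]+st[2]/2-.5,st[1]+st[3]/2-.5),5).round(1))
    print(proj(d,[[629,284,36],[629,284,5]]))
```

```text
33.45 [627.5 279.3 153.3] [-1.572  0.002 -0.003] 59.87574928774237 [-0.75  0.83  0.54  1.48 -0.48  0.97 -0.08]
[256.3 172.9] [219, 136, 76, 75, 4052] [628.7 286.3   5. ]
[[257.03572143 183.19299321]
 [256.77085897 175.45207234]]
```

View pics/w9.png

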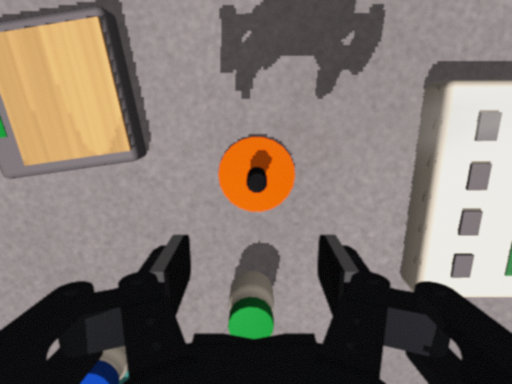

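Cover disc centre (256.5,173), knob top (257,180) → (628.7,286).

Emit:
apply_moves(commands=[[[0.03, 0.2, 0.1, 0, 0, 0], [0, 0.4, 0, 0, 0, 0], [0, 0.4, 0, 0, 0, 0], [0, 0.4, 0, 0, 0, 0], [0, 0.4, 0, 0, 0, 0], [0, 0.3, 0, 0, 0, 0], [0, 0.1, 0, 0, 0, 0], [0, 0, 0, 0, 0, 0]]])

```text
clock: 34.17
eef_pos: [627.4, 280.5, 60.4]
tool_rot: [-1.573, 0.002, -0.009]
force: [0.3, 0.1, 0.3]
width: 59.9
```

Emit:
apply_moves(commands=[[[0.04, 0.1, 0.12, 0, 0, 0], [0, 0.25, 0.02, 0, 0, 0], [0, 0.3, 0.02, 0, 0, 0], [0, 0.3, 0, 0, 0, 0], [0, 0.15, 0, 0, 0, 0], [0, 0, 0, 0, 0, 0]]])

```text
clock: 34.67
eef_pos: [630.7, 288.5, 14.2]
tool_rot: [-1.571, -0.001, -0.009]
force: [0.7, -0.0, 0.2]
width: 60.1
```

Emit:
apply_moves(commands=[[[-0.04, 0.13, -0.06, 0, 0, 0], [0, 0, 0, 0, 0, 0]]])

```text
clock: 34.83
eef_pos: [628.6, 285.6, 7.7]
tool_rot: [-1.571, -0.0, -0.009]
force: [-0.7, -0.9, -0.2]
width: 59.8
```

Emit:
apply_moves(claw=8, commands=[[[0, 0, 0, 0, 0, 0], [0, 0.01, 0, 0, 0, 0], [0, 0.01, 0, 0, 0, 0], [0, 0.01, 0, 0, 0, 0], [0, 0, 0, 0, 0, 0], [0, 0, 0, 0, 0, 0]]])

```text
clock: 35.33
eef_pos: [629.9, 285.4, 8.4]
tool_rot: [-1.57, -0.003, -0.009]
force: [0.2, 0.7, -1.0]
width: 16.2
```

Emit:
apply_moves(commands=[[[0, -0.1, 0, 0, 0, 0], [0, -0.3, 0, 0, 0, 0], [0, -0.5, 0, 0, 0, 0], [0, -0.6, 0, 0, 0, 0], [0, -0.7, 0, 0, 0, 0], [0, -0.7, 0, 0, 0, 0], [0, -0.6, 0, 0, 0, 0], [0, -0.4, 0, 0, 0, 0]]])

```text
clock: 36.0
eef_pos: [626.5, 284.1, 171.3]
tool_rot: [-1.574, 0.004, -0.011]
force: [0.2, -0.3, -1.0]
width: 16.6
```

Emit:
apply_moves(commands=[[[0, -0.4, 0, 0, 0, 0], [0, -0.2, 0, 0, 0, 0], [0, 0, 0, 0, 0, 0]]])

```text
clock: 36.25
eef_pos: [629.2, 284.5, 204.9]
tool_rot: [-1.57, -0.005, -0.011]
force: [0.5, -0.1, -0.3]
width: 16.0
```

Run:
```python
from h import *
s=readout.read_state();print(s['clock'],s['eef_pos'].round(1),s['tool_rot'].round(3),s['width'],s['qpos'].round(2))
d=grab('wrist','w10.png')
```

```text
36.25 [629.2 284.5 204.9] [-1.57  -0.005 -0.011] 15.992877456722821 [-0.77  0.78  0.57  1.43 -0.45  1.06 -0.11]
```

View pics/w10.png

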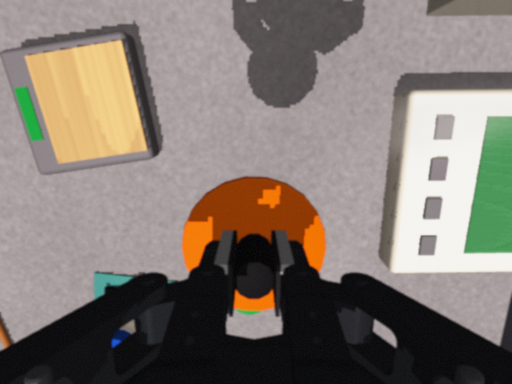

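Cover held level: disc spans (183–326, 177–309). Carry it to the stirrer.

Emit:
apply_moves(commands=[[[-0.1, 0, -0.2, 0, 0, 0], [-0.15, 0, -0.4, 0, 0, 0], [-0.2, 0, -0.6, 0, 0, 0], [-0.2, 0, -0.7, 0, 0, 0], [-0.2, 0, -0.7, 0, 0, 0], [-0.2, 0, -0.7, 0, 0, 0], [-0.2, 0, -0.7, 0, 0, 0], [-0.2, 0, -0.7, 0, 0, 0]]])

```text
clock: 36.97
eef_pos: [557.9, 94.8, 192.3]
tool_rot: [-1.572, 0.013, 0.003]
force: [0.2, -0.3, -0.6]
width: 16.2
```

Emit:
apply_moves(commands=[[[-0.2, 0, -0.7, 0, 0, 0], [-0.2, 0, -0.7, 0, 0, 0], [-0.2, 0, -0.7, 0, 0, 0], [-0.2, 0, -0.7, 0, 0, 0], [-0.2, 0, -0.7, 0, 0, 0], [-0.2, 0, -0.7, 0, 0, 0], [-0.2, 0, -0.7, 0, 0, 0], [-0.2, 0, -0.6, 0, 0, 0]]])

```text
clock: 37.63
eef_pos: [475.8, -138.4, 185.4]
tool_rot: [-1.575, 0.037, 0.001]
force: [0.3, -0.7, -1.1]
width: 16.4
```

Emit:
apply_moves(commands=[[[-0.2, 0, -0.6, 0, 0, 0], [-0.2, 0, -0.5, 0, 0, 0], [-0.15, 0, -0.4, 0, 0, 0], [-0.1, 0, -0.3, 0, 0, 0], [0, 0, 0, 0, 0, 0], [0, 0, 0, 0, 0, 0]]])

```text
clock: 38.13
eef_pos: [435.2, -219.7, 181.4]
tool_rot: [-1.574, 0.053, -0.013]
force: [1.2, 0.1, -1.2]
width: 16.2
```

Run:
```python
from h import *
s=readout.read_state();p=s['eef_pos'];print(s['clock'],p.round(1),s['tool_rot'].round(3),s['width'],s['qpos'].round(2))
d=grab('wrist','w11.png');print('disc',ray(d,(254.5,243),p[2]-3.4).round(1))
```

```text
38.1333 [ 435.2 -219.7  181.4] [-1.574  0.053 -0.013] 16.229625265664453 [ 0.02  0.55  0.55  1.98 -0.37  0.76  0.78]
disc [ 434.3 -218.2  178. ]
```

Emit:
apply_moves(commands=[[[0.15, 0, -0.3, 0, 0, -0.3], [0.15, 0, -0.5, 0, 0, -0.3], [0.15, 0, -0.6, 0, 0, 0], [0.15, 0, -0.6, 0, 0, 0], [0.05, 0, -0.5, 0, 0, 0], [0.05, 0, -0.3, 0, 0, 0], [0, 0, 0, 0, 0, 0], [0, 0, 0, 0, 0, 0]]])

```text
clock: 38.85
eef_pos: [466.0, -321.2, 175.9]
tool_rot: [-1.563, 0.006, 0.007]
force: [0.2, 0.7, 0.4]
width: 16.5
```

Emit:
apply_moves(commands=[[[-0.06, 0.1, -0.2, -0.1, 0.08, -0.06], [0, 0.2, -0.1, 0, 0, 0], [0, 0.2, 0, 0, 0, 0], [0, 0.2, 0, 0, 0, 0], [0, 0.1, 0, 0, 0, 0], [0, 0, 0, 0, 0, 0], [0, 0, 0, 0, 0, 0]]])

```text
clock: 39.43
eef_pos: [463.3, -326.1, 138.6]
tool_rot: [-1.565, 0.004, 0.006]
force: [-0.1, 1.4, -1.0]
width: 16.4
```

Run:
```python
from h import *
s=readout.read_state();p=s['eef_pos'];print(s['clock'],p.round(1),s['tool_rot'].round(3),s['width'])
d=grab('wrist','w11.png');print(ray(d,(254.5,243),p[2]-3.4).round(1))
d=grab('scene');print(proj(d,[[463,-333,110],[463,-333,40]]));a=d['image'][110:200,110:210,::-1];cv2.imwrite('pics/s2.png',cv2.resize(a,None,fx=6,fy=6,interpolation=2))
```

```text
39.4333 [ 463.3 -326.1  138.6] [-1.565  0.004  0.006] 16.3952777419339
[ 462.6 -324.7  135.2]
[[153.83797629 147.00958216]
 [157.11718818 166.67412782]]
```

View pics/s2.png

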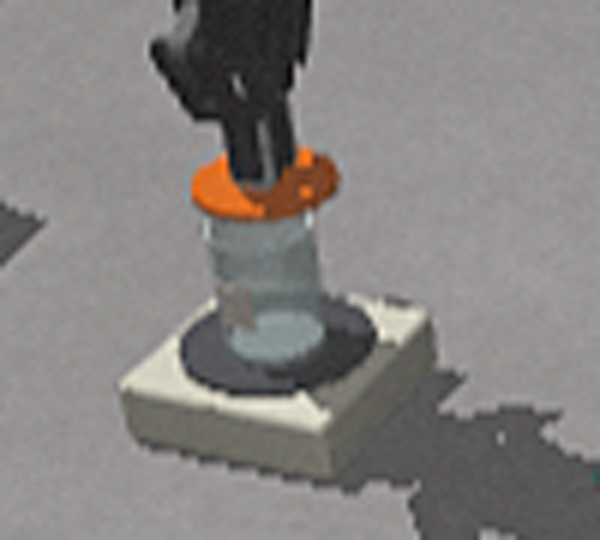

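Scene view: beaker upright in the middle of the plate, cover held level about 20 mm above its rim. Small correction, then lower.

Emit:
apply_moves(commands=[[[0, 0, -0.12, -0.06, 0.06, -0.04], [0, 0.05, -0.08, 0, 0, 0], [0, 0.08, 0, 0, 0, 0], [0, 0.1, 0, 0, 0, 0], [0, 0.08, 0, 0, 0, 0], [0, 0, 0, 0, 0, 0]]])

```text
clock: 40.03
eef_pos: [464.4, -336.5, 126.9]
tool_rot: [-1.574, -0.003, -0.0]
force: [-1.0, -0.1, -0.7]
width: 16.1
```

Emit:
apply_moves(commands=[[[-0.02, 0.05, 0.06, 0.03, 0, 0.03], [0, 0.05, 0, 0, 0, 0], [0, 0.04, 0, 0, 0, 0], [0, 0.04, 0, 0, 0, 0], [0, 0, 0, 0, 0, 0]]])

```text
clock: 40.45
eef_pos: [463.4, -333.3, 118.5]
tool_rot: [-1.57, 0.0, -0.0]
force: [0.0, -1.1, -0.2]
width: 16.2
```

Emit:
apply_moves(commands=[[[0, 0.03, 0, 0, 0, 0], [0, 0.03, 0, 0, 0, 0], [0, 0.03, 0, 0, 0, 0], [0, 0, 0, 0, 0, 0]]])

```text
clock: 40.78
eef_pos: [463.7, -333.7, 118.2]
tool_rot: [-1.57, -0.002, -0.0]
force: [-0.2, 0.1, -0.6]
width: 16.3
```

Contact at the expected height. Release and rise.

Emit:
apply_moves(claw=35, commands=[[[0, 0, 0, 0, 0, 0], [0, 0, 0, 0, 0, 0], [0, 0, 0, 0, 0, 0], [0, 0, 0, 0, 0, 0]]])

```text
clock: 41.12
eef_pos: [464.1, -334.1, 118.4]
tool_rot: [-1.571, -0.003, -0.0]
force: [0.1, 0.1, -0.5]
width: 34.7
```

Emit:
apply_moves(claw=70, commands=[[[0, -0.1, 0, 0, 0, 0], [0, -0.3, 0, 0, 0, 0], [0, -0.4, 0, 0, 0, 0], [0, -0.5, 0, 0, 0, 0], [0, -0.5, 0, 0, 0, 0], [0, -0.4, 0, 0, 0, 0], [0, -0.2, 0, 0, 0, 0], [0, 0, 0, 0, 0, 0]]])

```text
clock: 41.78
eef_pos: [463.1, -334.4, 222.3]
tool_rot: [-1.571, -0.002, -0.001]
force: [-0.6, -0.6, -0.7]
width: 69.6
```

Run:
```python
from loc import *
s=readout.read_state();p=s['eef_pos'];print(s['clock'],p.round(1),s['tool_rot'].round(3),s['width'])
d=grab('wrist','w12.png')
for c,st in blobs(d,(6,180,60),(14,255,255),400):
    print('cover',c,st,ray(d,(st[0]+st[2]/2-.5,st[1]+st[3]/2-.5),115).round(1))
d=grab('top')
for k,z in(('red',71),('red2',71),('yellow',65),('blue',71),('green',62)):
    lo,hi,_=C[k];print(k,[ray(d,c,z)[:2].round(1) for c,s in blobs(d,lo,hi,60)])
b=grab('scene');cv2.imwrite('pics/s3.png',cv2.resize(b['image'][100:260,100:400,::-1],None,fx=2.6,fy=2.6,interpolation=2))
```

```text
41.7833 [ 463.1 -334.4  222.3] [-1.571e+00 -2.000e-03 -1.000e-03] 69.62367268894229
cover [254.2 188.8] [211, 148, 87, 85, 5264] [ 462.4 -332.8  115. ]
red [array([ 455.2, -104.6])]
red2 []
yellow [array([ 4.685e+02, -2.000e-01])]
blue [array([ 855.1, -316.3]), array([482.9, 103.8]), array([ 331. , -126.3])]
green [array([623.8, 162.6])]
```

View pics/s3.png

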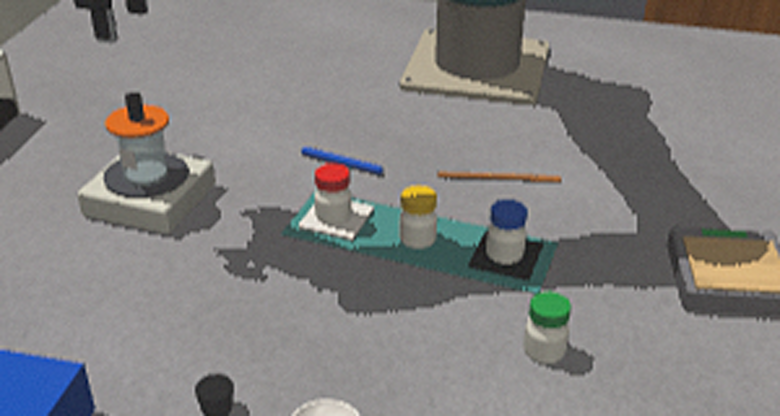

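The scene view shows everything standing in place, with the cover flat, knob up, and the gripper clear. Handing in.

```bash
python3 -c "
from cell import finish_job
print(finish_job())"
```

```text
the job is handed in; nothing more can be done
None
```

The job is done and handed in at about 42 s of the 134 s allowed. No verdict came back; the last camera measurements put every item within its limits:

| Item | Where it stands (mm) | Target (mm) | Offset | Allowed |
|---|---|---|---|---|
| Red jar, white tile | (455, −105) | (452, −103) | about 4 mm | 12 mm |
| Blue jar, black tile | (483, 104) | (480, 105) | about 3 mm | 12 mm |
| Yellow jar, mat centre | (468, 0) | (466, 1) | about 2 mm | 15 mm |
| Beaker, stirrer plate | (463, −333) | plate centre as seen in the same picture | about 3 mm | 12 mm |
| Cover, beaker axis | (462, −333) | (463, −333) | about 1 mm | 10 mm |

- **Set-down:** each item was lowered until the height stopped falling, then released. In the last scene view everything stood upright, the cover lay flat with its knob up, and the gripper was about 100 mm clear.
- **Green jar:** it measured the same at the start and the end, to within about 1 mm.
- **Disagreements:** the top and wrist cameras differed by 2 to 6 mm in y on the beaker, cover and stirrer plate. I used values between the two, leaning on the wrist view. Steeper downward moves drifted up to 17 mm sideways, and I corrected that before each grasp and set-down. The force reading was too noisy to confirm contact, so I relied on height.

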